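Set out a colour trial on the drying board

TASK

Set out the colour trial on the drying board: lay the blue tile flat midway between the red and the white master tiles and square with them, and stand the press weight centred on top of it. Stand the red jar straight behind the red tile and the white jar straight behind the white tile (on the side away from the robot, in line with the board's sides), and stand the steel cup straight in front of the blue tile, each upright on the board with about 3 cm clear between it and its tile. Leave the grey tile and the yellow jar where they are.

Things in the scene. Friction and masses are not known exactly. Their poses are not given: they have to be found in the camera images.
- board: plywood drying board lying flat on the bench, fixed: 260 along its x, 290 along its y, 12 thick. Origin: centre of its underside, z up. Its x axis points roughly away from the robot (to within 0.2 rad): +x is 'behind', -x 'in front'; its y runs along the row of tiles. Nothing else is on the board at the start but the two master tiles.
- red_tile: brick-red master tile with a paler round dot, 60 x 60 x 14, fixed flat on the board and square with it, on the board's centre line, 90 from its centre along the board's y, on either side by chance (the white one is on the other). Origin: centre of its underside (on the board's top); its x and y are parallel to the board's.
- white_tile: off-white master tile with a beige round dot, 60 x 60 x 14, fixed on the board at the other end of the row, 180 from the red one centre to centre. Origin: centre of its underside; its x and y are parallel to the board's.
- blue_tile: loose blue sample tile with a light blue diamond, 56 x 56 x 14, about 100 g, starting flat on the bench. Origin: centre of its underside, z up, x and y parallel to its sides.
- weight: loose press weight, 46 high, about 300 g: dark steel disc foot 48 across and 18 high, neck 16 across, brass knob 28 across from 26 to 46 above the underside. Origin: centre of its underside, z up. Starts upright on the bench.
- red_jar: small pigment jar, 48 high: pale round body 46 across and 34 high with a brick-red band, then a brick-red screw cap 48 across and 14 high. Origin: centre of its underside, z up. Starts upright on the bench, off the board. Loose, about 90 g.
- white_jar: small pigment jar, 48 high: pale round body 46 across and 34 high with a white band, then a white screw cap 48 across and 14 high. Origin: centre of its underside, z up. Starts upright on the bench, off the board. Loose, about 90 g.
- cup: loose bare steel dosing cup, open at the top, 48 across at the rim, narrower at the foot, 45 high, wall 3, about 80 g. Origin: centre of its underside, z up. Starts upright on the bench.
- grey_tile: loose grey sample tile with a pale grey diamond, 56 x 56 x 14, flat on the bench; not wanted for this job. Origin: centre of its underside, x and y parallel to its sides.
- yellow_jar: small pigment jar, 48 high: pale round body 46 across and 34 high with a yellow band, then a yellow screw cap 48 across and 14 high. Origin: centre of its underside, z up. Starts upright on the bench, off the board. Loose; not wanted for this job.
Things that resemble listed ones, but are neither listed nor needed, are in the scene too. What is shaped like the weight but pink or turquoise is not meant.

How it is judged:
At the end, for the whole second after the job is handed in: On the board, upright, at rest: blue tile midway within 12 mm, square within 0.17 rad; weight on it within 12 mm; each jar behind its tile, centres 68-100 mm apart, 15 mm sideways; cup before the blue tile, centres 66-100 mm apart, 18 mm off the board's centre line; grey tile, yellow jar unmoved (x of blue_tile in the frame of board between -0.012 and 0.012 m and y of blue_tile in the frame of board between -0.012 and 0.012 m and z of blue_tile in the frame of board between 0.009 and 0.015 m and (angle between the x axis of blue_tile and the x axis of board, either way round below 0.17 rad or angle between the x axis of blue_tile and the y axis of board, either way round below 0.17 rad) and horizontal distance between weight and blue_tile below 0.012 m and z of weight in the frame of blue_tile between 0.011 and 0.017 m and x of red_jar in the frame of red_tile between 0.068 and 0.1 m and y of red_jar in the frame of red_tile between -0.015 and 0.015 m and z of red_jar in the frame of board between 0.009 and 0.015 m and x of white_jar in the frame of white_tile between 0.068 and 0.1 m and y of white_jar in the frame of white_tile between -0.015 and 0.015 m and z of white_jar in the frame of board between 0.009 and 0.015 m and horizontal distance between cup and blue_tile between 0.066 and 0.1 m and x of cup in the frame of board below -0.05 m and y of cup in the frame of board between -0.018 and 0.018 m and z of cup in the frame of board between 0.009 and 0.015 m and angle between each of blue_tile, weight, red_jar, white_jar, cup's own z axis and vertical below 0.12 rad and linear speed of each of blue_tile, weight, red_jar, white_jar, cup below 0.01 m/s and angular speed of each of blue_tile, weight, red_jar, white_jar, cup below 0.1 rad/s); the robot touches nothing.
It fails at once if the grey tile or the yellow jar was moved more than 20 mm (distance of any of grey_tile, yellow_jar from where it was at the start of the episode above 0.02 m).
It also fails if it takes over 136 s, if anything falls off the work surface, if the arm or the gripper's body presses on something with over 40 N, if the wrist force passes 120 N, or if a joint passes its speed limit or range.

ROBOT

A 7-joint arm with a two-finger parallel gripper is mounted at the origin on the work surface. World frame = base frame: x ahead of the robot, y to its left, z up, the work surface at z = 0. Lengths are in m, angles in rad, forces in N, time in s.
With the tool pointing down it reaches from about 0.425 to 0.925 m from the base axis. Payload 6.8 kg.
Tool frame: the origin (TCP) lies at the very end of the fingers, on their centre line; the grasp point (between the pads) lies bot.tcp_to_grasp behind it (bot.tcp_to_grasp is the distance from the TCP to the grasp point, in m); z points along the fingers, y is the line along which they close (so a half turn about z gives the same grasp; the last joint's range is limited). The gripper opens to 85 mm and grips with 20 to 120 N. Pads are 22 mm wide; open, the fingers measure 114 mm over their backs; the gripper's body (76 mm by 85 mm) begins 54 mm behind the grasp point. The pads swing forward as they close: fully open they stand 13 mm farther back than shut.
Start: joints at [1.191, 0.477, 0.022, 1.555, -0.011, 1.109, -0.083], TCP at [0.181, -0.65, 0.231] pointing down, gripper open.
Joint ranges: [-2.96, 2.96], [-0.34, 2.1], [-1.41, 1.46], [0.24, 2.44], [-1.37, 4.51], [0.17, 1.92], [-2.96, 2.96]. Speed limits (rad/s): [2.39, 2.39, 3.14, 3.14, 3.14, 3.14, 3.14].

INTERFACE

Orientations are given as a unit quaternion [w, x, y, z].
In Python, from station import bot gives the robot as it stands.
- The arm moves only by the tool servo_tool, never from a script. Its argument "motion" is a list that holds one entry, the list of rows, each a list of 7 numbers: the shift along the tool's x, y, z in m, then the turn, a rotation vector about the tool's x, y, z in units of 5 degrees (1.0 is 5 degrees), then the opening, from 0 (shut) to 1 (fully open). A call has 1 to 20 rows; each row is the pose to reach, as a shift and turn from the pose commanded when the call began, along the tool's axes at that moment; what a row does not reach only later rows make up. A row lasts 1/12 s, in which the tool goes at most 41.7 mm and 7.16 degrees, less where a joint would pass 70% of its speed; a pose out of reach is approached as far as the arm can. A call with a gripper value outside its range is refused whole. The fingers move at their own pace and stop on an object; "grip_force" is the grip in N (left out, the last holds). Time passes only in rows, so rows that repeat a pose let the fingers close. It gives the time, the measured TCP pose, the force, the opening and the grip force at its end, in the units of the state.
- bot.get_obs(): the state, without advancing time (a new reading comes with each control period).
- bot.read_camera(name): name is "side" or "top"; returns a dict with "img" (420x560x3 uint8, red, green, blue), "K" (3x3 intrinsics, pixels), "k1" (the pictures are not rectified: a ray, as slopes to the right and down, at radius r is drawn at 1 + k1 r^2 times it, then the intrinsics apply), "pose" (4x4, takes a point from camera to world coordinates). Camera axes: x right, y down, z forward; pixel columns grow to the right and rows downward; lengths in m; the calibration is good to about 2 mm. A picture is of the moment at which its call begins. There is no depth.
- bot.hand_in(): hands the job in; it is judged then, once.
The state is a dict: "t": time; "q": joint angles; "joint_vel": joint speeds; "joint_torque": joint torques, N m; "eef_pos": TCP position; "tool_rot": TCP orientation; "contact_force": force on the tool from outside, world axes, zero at the start; "torque": the same for the moment, N m; "gripper_width": opening from 0.0 (shut) to 1.0 (fully open); "grasp_force": force on a finger pad.
Only numpy, scipy, OpenCV 4.12 (cv2) and the standard library are available. Lean on these libraries where they do the work, as an engineer would, in place of code of your own. Each camera call takes 0.05 s, during which the arm holds its last target. There are 200 camera calls.

## Working session

There is one attempt and no reset: what is moved stays moved. The work goes in short steps, Python scripts to look and compute and a tool call to move; the robot and the scene stay as the last step left them, time stands still between calls to the robot, and variables do not carry over. Pictures are saved under pics/ and viewed, at most 14 in all, crops included, and the job is handed in when it is done.

Besides the shell and the picture viewer there is one more tool, called after "Request:" as a command line: name --argument value ..., lists and objects as JSON in quotes. servo_tool: Moves the arm, as the interface text tells. Its arguments: {"type":"object","properties":{"motion":{"type":"array"},"grip_force":{"type":"number"}},"required":["motion"]}

```bash
ls; mkdir -p pics
python3 - <<'E'
from station import bot
import cv2,json
for n in("top","side"):
    c=bot.read_camera(n); cv2.imwrite(f"pics/{n}0.png",c["img"][:,:,::-1]); print(n,c["K"].tolist(),c["k1"],c["pose"].round(4).tolist())
print(bot.get_obs(),bot.tcp_to_grasp)
E
```

```text
pics
top [[421.3790140837425, 0.0, 271.87624777083846], [0.0, 421.3790140837425, 211.3470726931981], [0.0, 0.0, 1.0]] -0.07236411091541813 [[0.007, -0.9955, 0.0942, 0.3572], [-0.9999, -0.0058, 0.0122, 0.0315], [-0.0116, -0.0942, -0.9955, 1.0899], [0.0, 0.0, 0.0, 1.0]]
side [[536.3648917758868, 0.0, 277.4000395462194], [0.0, 536.3648917758868, 210.4200869312824], [0.0, 0.0, 1.0]] -0.18319882722458164 [[-0.8822, -0.3406, 0.3253, -0.0273], [-0.4707, 0.6146, -0.633, 1.021], [0.0157, -0.7115, -0.7025, 1.115], [0.0, 0.0, 0.0, 1.0]]
{'t': 0.1, 'q': array([ 1.19091672,  0.47771366,  0.02232874,  1.55635717, -0.0114991 ,
        1.10935065, -0.0831076 ]), 'joint_vel': array([-0.00049636, -0.00020182,  0.00046294, -0.00165425,  0.00142274,
       -0.0002047 , -0.0008837 ]), 'joint_torque': array([ 4.71894295e-03, -5.97764003e+01,  1.61399793e+00, -2.81953561e+01,
        1.28327811e-02,  5.07337827e-03, -1.45438797e-06]), 'eef_pos': array([ 0.18104809, -0.64969107,  0.23042329]), 'tool_rot': array([-8.32523136e-04,  9.90779118e-01,  1.35484372e-01, -1.73686333e-04]), 'contact_force': array([ 0.22116346,  1.030339  , -0.35916272]), 'torque': array([-0.05035536, -0.0110424 , -0.01728834]), 'grasp_force': 0.0, 'gripper_width': 1.0041731236235651} 0.0187
```

View pics/top0.png

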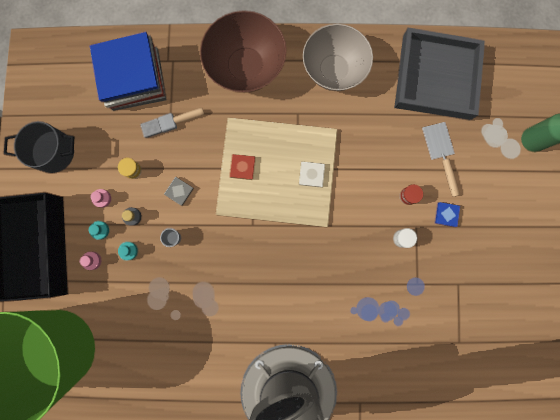

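View pics/side0.png

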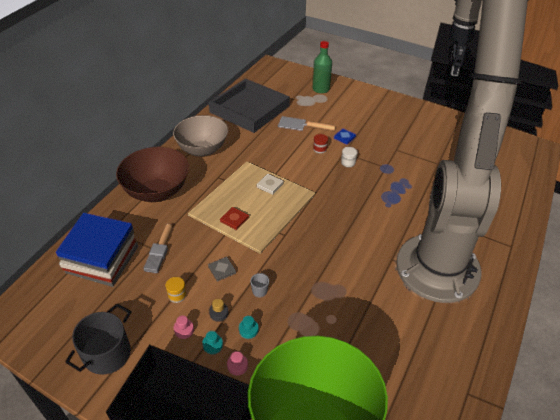

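The top picture shows these candidates, with pixels (u,v):
- **Weight:** the dark one with a brass knob at (131,216). The look-alikes are pink at (101,198) and (90,261), and turquoise at (98,230) and (127,251).
- **Blue tile:** the one with a diamond at (448,214). The blue book at (125,68) could be mistaken for it.
- **Red jar:** (412,194).
- **White jar:** (405,238).
- **Cup:** (170,237). The black pot at (45,147) could be mistaken for it.
- **Leave in place:** yellow jar at (128,168) and grey tile at (179,190).
- **Board:** red tile at (242,167), white tile at (312,174).

The side picture agrees: weight at (218,310), cup at (260,286), red jar (320,144), white jar (349,157), blue tile (345,136).

```bash
cat > h.py <<'E'
import numpy as np, cv2
from station import bot
def cam(n):
    c=bot.read_camera(n); c["hsv"]=cv2.cvtColor(c["img"],cv2.COLOR_RGB2HSV); return c
def rays(c,uv):
    uv=np.asarray(uv,float).reshape(-1,1,2)
    d=cv2.undistortPoints(uv,c["K"],np.array([c["k1"],0,0,0,0.]))[:,0]
    return c["pose"][:3,3], np.c_[d,np.ones(len(d))]@c["pose"][:3,:3].T
def plane(c,uv,z):
    o,d=rays(c,uv); return (o+d*((z-o[2])/d[:,2])[:,None])[:,:2]
def proj(c,P):
    R=c["pose"][:3,:3]; p=(np.atleast_2d(P)-c["pose"][:3,3])@R
    r,_=cv2.Rodrigues(np.eye(3)); return cv2.projectPoints(p,r,np.zeros(3),c["K"],np.array([c["k1"],0,0,0,0.]))[0][:,0]
def tri(c1,a,c2,b):
    o1,d1=rays(c1,a);o2,d2=rays(c2,b);d1,d2=d1[0],d2[0]
    s=np.linalg.lstsq(np.c_[d1,-d2],o2-o1,rcond=None)[0]
    p,q=o1+s[0]*d1,o2+s[1]*d2; return (p+q)/2,np.linalg.norm(p-q)
def mask(c,lo,hi,box):
    """box u0,v0,u1,v1; hue may wrap (lo>hi). returns biggest contour"""
    h=c["hsv"]; lo=np.array(lo);hi=np.array(hi)
    if lo[0]>hi[0]: m=cv2.inRange(h,lo,np.array([180,*hi[1:]]))|cv2.inRange(h,np.array([0,*lo[1:]]),hi)
    else: m=cv2.inRange(h,lo,hi)
    z=np.zeros_like(m);u0,v0,u1,v1=box;z[v0:v1,u0:u1]=m[v0:v1,u0:u1]
    k=max(cv2.findContours(z,cv2.RETR_EXTERNAL,cv2.CHAIN_APPROX_NONE)[0],key=cv2.contourArea)
    return k[:,0,:]
def cen(k):
    m=cv2.moments(k.reshape(-1,1,2)); return np.array([m["m10"],m["m01"]])/m["m00"]
E
python3 - <<'E'
from h import *
T=cam("top");S=cam("side")
def crop(c,u,v,w,h,s):
    return cv2.resize(c["img"][v:v+h,u:u+w],None,fx=s,fy=s,interpolation=cv2.INTER_CUBIC)
a=np.hstack([crop(T,75,150,130,100,3),crop(T,370,165,130,100,3)])
b=np.hstack([crop(S,140,240,130,100,3),crop(S,285,110,130,100,3)])
cv2.imwrite("pics/crop.png",np.vstack([a,b])[:,:,::-1])
for c,n,p in((T,"T",dict(red=(412,194),redt=(242,167),wt=(312,174),wj=(406,238),wtop=(318,166),blue=(440,212),dia=(448,214),board=(270,200),brass=(127,216),cup=(170,240),wood=(370,200),weight=(138,213))),(S,"S",dict(red=(320,140),wj=(349,154),wt=(264,184),redt=(225,216),blue=(340,135),dia=(345,136),brass=(218,303),cup=(262,290),board=(255,205),wood=(330,210)))):
    print(n,{k:c["hsv"][v,u].tolist() for k,(u,v) in p.items()})
E
```

```text
T {'red': [4, 168, 165], 'redt': [8, 131, 191], 'wt': [21, 31, 198], 'wj': [22, 12, 226], 'wtop': [20, 21, 219], 'blue': [112, 183, 166], 'dia': [107, 83, 204], 'board': [21, 73, 211], 'brass': [21, 118, 201], 'cup': [105, 4, 114], 'wood': [15, 109, 175], 'weight': [0, 0, 57]}
S {'red': [3, 200, 131], 'wj': [16, 32, 202], 'wt': [17, 44, 187], 'redt': [4, 194, 130], 'blue': [112, 182, 133], 'dia': [109, 110, 167], 'brass': [19, 165, 167], 'cup': [23, 10, 107], 'board': [17, 110, 183], 'wood': [13, 150, 114]}
```

View pics/crop.png

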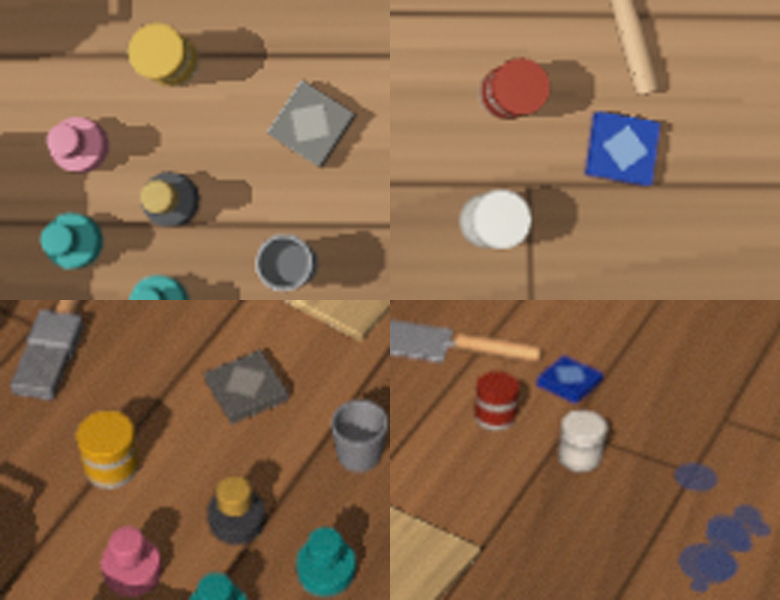

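The crop confirms the choices: a dark disc foot with a brass knob at crop (160,197), which is top (128,216). The jars, the blue tile and the open steel cup match too.

```bash
cat > m.py <<'E'
from h import *
T=cam("top");S=cam("side")
def show(n,kt,ks):
    a,b=cen(kt),cen(ks); p,e=tri(T,a,S,b); print(n,"T",a.round(1),"S",b.round(1),"tri",p.round(4),"miss",round(e,4)); return a,b
def circ(n,kt,z):
    P=plane(T,kt,z).astype(np.float32); (c,r)=cv2.minEnclosingCircle(P); el=cv2.fitEllipse(P*1000); print("  ",n,"T circle on z",z,np.round(c,4),"r",round(r,4),"ell",np.round(el[0],1),np.round(el[1],1))
def sq(n,c,k,z):
    P=plane(c,k,z).astype(np.float32)*1000; r=cv2.minAreaRect(P); print("  ",n,"rect z",z,np.round(r[0],1),np.round(r[1],1),round(r[2],1))
E
python3 - <<'E'
from m import *
R=([172,120,100],[12,255,255])
k=mask(T,[172,120,135],[12,255,255],(395,175,430,212));s=mask(S,*R,(305,130,335,147));show("redjar",k,s);circ("redjar",k,.048)
k=mask(T,[0,0,208],[180,40,255],(385,222,430,255));s=mask(S,[0,0,170],[180,70,255],(335,145,365,159));show("whitejar",k,s);circ("wj",k,.048)
k=mask(T,[0,120,150],[28,255,255],(115,205,135,226)) if 0 else mask(T,[15,90,140],[28,255,255],(118,208,136,224));s=mask(S,[12,130,110],[28,255,255],(205,295,235,312));show("knob",k,s);circ("knob",k,.046)
k=mask(T,[0,0,20],[180,95,95],(120,204,146,228));circ("foot",k,.012)
k=mask(T,[95,40,185],[120,130,255],(432,200,464,230));s=mask(S,[95,60,150],[120,140,255],(330,125,360,146));show("bluedia",k,s)
k=mask(T,[100,60,120],[125,255,255],(430,198,466,232));sq("blue",T,k,.014)
s=mask(S,[100,60,60],[125,255,255],(330,125,360,146));sq("blueS",S,s,.007)
B=(223,150,262,185)
k=mask(T,[172,120,120],[12,255,255],B);s=mask(S,*R,(215,203,255,232));show("redtile",k,s);sq("redtile",T,k,.026)
k=mask(T,[0,0,150],[180,45,255],(295,156,330,192));s=mask(S,[0,0,120],[180,75,255],(250,170,288,198));show("whitetile",k,s);sq("whitetile",T,k,.026)
k=mask(T,[15,40,150],[26,120,255],(205,110,345,235));a=cv2.approxPolyDP(k.reshape(-1,1,2),8,True)[:,0];print("board T",a.tolist());sq("board",T,k,.012)
s=mask(S,[12,60,150],[26,160,255],(180,155,325,255));b=cv2.approxPolyDP(s.reshape(-1,1,2),8,True)[:,0];print("board S",b.tolist());print(plane(S,b,.012).round(4).tolist(),plane(T,a,.012).round(4).tolist())
k=mask(T,[0,0,20],[180,45,255],(158,225,184,248));circ("cup",k,.045)
s=mask(S,[0,0,60],[180,40,255],(245,270,275,299));show("cup",k,s)
k=mask(T,[0,0,20],[180,70,255],(160,175,196,208));sq("grey",T,k,.014)
k=mask(T,[20,120,150],[32,255,255],(112,155,145,182));circ("yel",k,.048)
E
```

```text
redjar T [413.  193.1] S [319.4 138.8] tri [ 0.5053 -0.3103  0.0433] miss 0.0018
   redjar T circle on z 0.048 [ 0.5037 -0.3058] r 0.0276 ell [ 504.  -308.5] [45.2 49.5]
whitejar T [406.7 237.6] S [348.8 152.4] tri [ 0.3927 -0.2919  0.0428] miss 0.0005
   wj T circle on z 0.048 [ 0.3921 -0.2909] r 0.0231 ell [ 392.4 -290.4] [42.9 43.9]
knob T [123.8 214.7] S [213.7 302.2] tri [0.4475 0.4161 0.053 ] miss 0.006
   knob T circle on z 0.046 [0.4437 0.4205] r 0.0224 ell [444.5 418.1] [36.5 37.8]
   foot T circle on z 0.012 [0.4447 0.4072] r 0.0245 ell [444.5 407.1] [41.9 45.5]
bluedia T [448.1 213.8] S [344.5 134.2] tri [ 0.4548 -0.4095  0.0173] miss 0.0003
   blue rect z 0.014 [ 454.8 -408.6] [58.3 55.9] 80.1
   blueS rect z 0.007 [ 455.3 -413.7] [66.8 59.9] 80.7
redtile T [242.1 166.4] S [233.1 217.5] tri [0.5752 0.1224 0.0217] miss 0.002
   redtile rect z 0.026 [573.4 121.6] [58.8 60.2] 84.4
whitetile T [311.5 173.8] S [269.3 183.6] tri [ 0.5562 -0.0565  0.0204] miss 0.0004
   whitetile rect z 0.026 [555.1 -56.1] [61.5 59.9] 83.9
board T [[205, 118], [225, 122], [205, 123], [205, 134],
[... 485 characters left out ...]
1893], [0.4473, 0.195], [0.4223, -0.0876], [0.5359, -0.1084]] [[0.7061, 0.2232], [0.6951, 0.1699], [0.6924, 0.2229], [0.6626, 0.2221], [0.6545, 0.1717], [0.6464, 0.2217], [0.5769, 0.2199], [0.5717, 0.1779], [0.5663, 0.2196], [0.428, 0.2165], [0.4418, 0.0879], [0.4021, -0.1402], [0.4223, -0.0968], [0.7155, -0.1438], [0.7146, -0.0251], [0.7042, -0.0909], [0.685, -0.0671], [0.6953, 0.0381], [0.7146, -0.0145]]
   cup T circle on z 0.045 [0.3899 0.2979] r 0.0258 ell [389.9 298.6] [44.7 49.5]
cup T [169.7 237.2] S [259.3 284.2] tri [0.3897 0.3017 0.0321] miss 0.0012
   grey rect z 0.014 [511.  287.8] [56.6 55.9] 57.6
   yel T circle on z 0.048 [0.5661 0.4147] r 0.0255 ell [567.7 415. ] [45.4 46.6]
```

```bash
cat > plan.py <<'E'
import sys,numpy as np
from scipy.spatial.transform import Rotation as R
from station import bot
# usage: plan.py x y z ydir_deg [more...]: shifts/turns in tool axes from the present pose
o=bot.get_obs();w,x,y,z=o["tool_rot"];r=R.from_quat([x,y,z,w]);p=o["eef_pos"]
Y=r.apply([0,1,0]);print("t",round(o["t"],2),"p",p.round(4),"ydir",round(np.degrees(np.arctan2(Y[1],Y[0])),2),"q",o["q"].round(2),"g",round(o["gripper_width"],3),"F",o["contact_force"].round(1))
a=list(map(float,sys.argv[1:]))
for i in range(0,len(a),4):
    t=np.radians(a[i+3]);Yd=np.array([np.cos(t),np.sin(t),0]);Z=np.array([0,0,-1.]);G=R.from_matrix(np.c_[np.cross(Yd,Z),Yd,Z])
    print(a[i:i+4],"shift",r.inv().apply(np.array(a[i:i+3])-p).round(4),"turn",np.round(np.degrees((r.inv()*G).as_rotvec())/5,2))
E
python3 plan.py .4545 -.4085 .12 -9.9
```

```text
t 0.3 p [ 0.1812 -0.6501  0.231 ] ydir -74.42 q [ 1.19  0.48  0.02  1.56 -0.01  1.11 -0.08] g 1.0 F [ 0.4  0.5 -0.3]
[0.4545, -0.4085, 0.12, -9.9] shift [ 0.3282 -0.1592  0.1111] turn [-1.00e-02 -0.00e+00 -1.29e+01]
```

Request:
servo_tool --motion '[[[0.033, -0.016, 0.011, 0, 0, -1.3, 1], [0.066, -0.032, 0.022, 0, 0, -2.6, 1], [0.1, -0.048, 0.033, 0, 0, -3.9, 1], [0.133, -0.064, 0.044, 0, 0, -5.2, 1], [0.166, -0.08, 0.055, 0, 0, -6.5, 1], [0.2, -0.096, 0.066, 0, 0, -7.8, 1], [0.233, -0.112, 0.077, 0, 0, -9.1, 1], [0.266, -0.128, 0.088, 0, 0, -10.4, 1], [0.3, -0.144, 0.1, 0, 0, -11.7, 1], [0.32, -0.155, 0.108, 0, 0, -12.6, 1], [0.328, -0.159, 0.111, 0, 0, -12.9, 1], [0.328, -0.159, 0.111, 0, 0, -12.9, 1], [0.328, -0.159, 0.111, 0, 0, -12.9, 1]]]'

```text
t: 1.38
eef_pos: [0.4537, -0.41, 0.1204]
tool_rot: [-0.0, 0.766, 0.642, -0.0]
contact_force: [-0.7, -1.5, 0.4]
gripper_width: 0.998
grasp_force: 0.0
```

```bash
python3 plan.py .4545 -.4085 .004 -9.9
```

```text
t 1.38 p [ 0.4537 -0.41    0.1204] ydir -10.06 q [ 0.86  0.51 -0.3   1.79  0.19  0.86  0.29] g 0.998 F [-0.7 -1.5  0.4]
[0.4545, -0.4085, 0.004, -9.9] shift [0.0018 0.0006 0.1164] turn [-0.01  0.01 -0.03]
```

Request:
servo_tool --motion '[[[0.001, 0, 0.03, 0, 0, 0, 1], [0.001, 0, 0.06, 0, 0, 0, 1], [0.001, 0, 0.085, 0, 0, 0, 1], [0.001, 0, 0.1, 0, 0, 0, 1], [0.001, 0, 0.11, 0, 0, 0, 1], [0.001, 0, 0.116, 0, 0, 0, 1], [0.001, 0, 0.116, 0, 0, 0, 1], [0.001, 0, 0.116, 0, 0, 0, 1]]]'

```text
t: 2.05
eef_pos: [0.4546, -0.4093, 0.0052]
tool_rot: [0.001, 0.766, 0.643, -0.0]
contact_force: [0.6, 0.4, -0.0]
gripper_width: 1.0
grasp_force: 0.0
```

```bash
python3 plan.py .4545 -.4085 .001 -9.9
python3 - <<'E'
from h import *
S=cam("side");T=cam("top")
f=lambda c,u,v:cv2.resize(c["img"][v:v+80,u:u+80],None,fx=5,fy=5,interpolation=cv2.INTER_CUBIC)
cv2.imwrite("pics/g1.png",np.hstack([f(S,305,90),f(T,408,174)])[:,:,::-1])
E
```

```text
t 2.05 p [ 0.4546 -0.4093  0.0052] ydir -10.02 q [ 0.82  0.67 -0.26  1.84  0.26  0.66  0.23] g 1.0 F [ 0.6  0.4 -0. ]
[0.4545, -0.4085, 0.001, -9.9] shift [ 0.0007 -0.0003  0.0042] turn [ 0.01  0.01 -0.02]
```

View pics/g1.png

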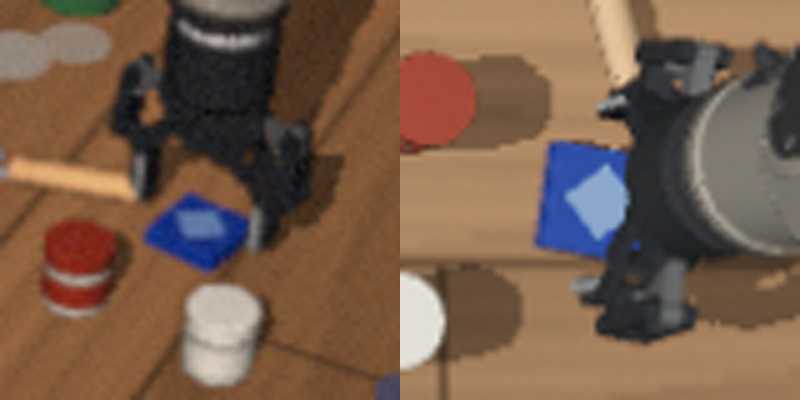

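The fingers straddle the blue tile, with tips at side crop (145,180) and (255,240). There is no contact and the spatula handle is just clear.

Request:
servo_tool --motion '[[[0, 0, 0.004, 0, 0, 0, 1], [0, 0, 0.005, 0, 0, 0, 0.8], [0, 0, 0.005, 0, 0, 0, 0.5], [0, 0, 0.005, 0, 0, 0, 0.5], [0, 0, 0.005, 0, 0, 0, 0.5], [0, 0, 0.005, 0, 0, 0, 0.5], [0, 0, 0.005, 0, 0, 0, 0.5], [0, 0, 0.005, 0, 0, 0, 0.5]]]' --grip_force 40

```text
t: 2.82
eef_pos: [0.455, -0.4081, -0.0003]
tool_rot: [0.0, 0.766, 0.643, 0.0]
contact_force: [-1.0, 0.4, 5.6]
gripper_width: 0.642
grasp_force: 43.2
```

Request:
servo_tool --motion '[[[0, 0, -0.01, 0, 0, 0, 0.5], [0, 0, -0.03, 0, 0, 0, 0.5], [0, 0, -0.06, 0, 0, 0, 0.5], [0, 0, -0.09, 0, 0, 0, 0.5], [0, 0, -0.11, 0, 0, 0, 0.5], [0, 0, -0.12, 0, 0, 0, 0.5], [0, 0, -0.12, 0, 0, 0, 0.5]]]'

```text
t: 3.4
eef_pos: [0.4557, -0.409, 0.1218]
tool_rot: [0.002, 0.766, 0.643, 0.0]
contact_force: [-0.0, 0.2, -1.4]
gripper_width: 0.641
grasp_force: 42.7
```

```bash
python3 plan.py .565 .033 .08 -5.9
```

```text
t 3.4 p [ 0.4557 -0.409   0.1218] ydir -9.94 q [ 0.86  0.51 -0.31  1.79  0.2   0.86  0.29] g 0.641 F [-0.   0.2 -1.4]
[0.565, 0.033, 0.08, -5.9] shift [0.4543 0.0312 0.041 ] turn [ 0.04  0.03 -0.81]
```

Request:
servo_tool --motion '[[[0.02, 0.001, 0, 0, 0, 0, 0.5], [0.055, 0.004, 0, 0, 0, -0.1, 0.5], [0.09, 0.006, 0, 0, 0, -0.2, 0.5], [0.125, 0.009, 0, 0, 0, -0.3, 0.5], [0.16, 0.011, 0, 0, 0, -0.4, 0.5], [0.195, 0.014, 0, 0, 0, -0.5, 0.5], [0.23, 0.016, 0, 0, 0, -0.6, 0.5], [0.265, 0.018, 0, 0, 0, -0.7, 0.5], [0.3, 0.02, 0, 0, 0, -0.8, 0.5], [0.335, 0.023, 0.005, 0, 0, -0.8, 0.5], [0.37, 0.025, 0.01, 0, 0, -0.8, 0.5], [0.4, 0.027, 0.015, 0, 0, -0.8, 0.5], [0.425, 0.029, 0.02, 0, 0, -0.8, 0.5], [0.44, 0.03, 0.03, 0, 0, -0.8, 0.5], [0.45, 0.031, 0.036, 0, 0, -0.8, 0.5], [0.454, 0.031, 0.041, 0, 0, -0.8, 0.5], [0.454, 0.031, 0.041, 0, 0, -0.8, 0.5], [0.454, 0.031, 0.041, 0, 0, -0.8, 0.5]]]'

```text
t: 4.9
eef_pos: [0.5627, 0.0324, 0.0775]
tool_rot: [-0.0, 0.743, 0.669, -0.001]
contact_force: [0.1, -1.5, -0.6]
gripper_width: 0.646
grasp_force: 42.6
```

```bash
python3 plan.py .565 .033 .013 -5.9;  python3 - <<'E'
from h import *
S=cam("side");T=cam("top")
f=lambda c,u,v:cv2.resize(c["img"][v:v+100,u:u+100],None,fx=4,fy=4,interpolation=cv2.INTER_CUBIC)
cv2.imwrite("pics/g2.png",np.hstack([f(S,200,135),f(T,225,120)])[:,:,::-1])
E
```

```text
t 4.9 p [0.5627 0.0324 0.0775] ydir -5.99 q [ 0.14  0.52 -0.4   1.93  0.29  0.75 -0.52] g 0.646 F [ 0.1 -1.5 -0.6]
[0.565, 0.033, 0.013, -5.9] shift [0.0009 0.0023 0.0645] turn [-0.02  0.01 -0.02]
```

View pics/g2.png

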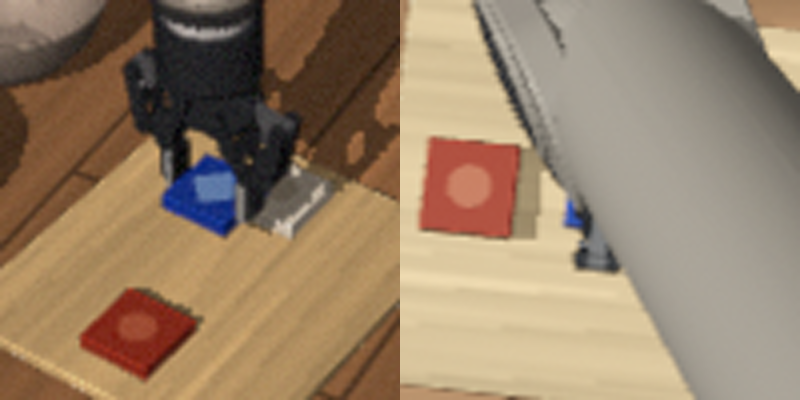

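The tile is held square between the fingers, above the gap (blue at side crop (205,195), red tile at (138,330)). I'll lower it.

Request:
servo_tool --motion '[[[0.001, 0.002, 0.02, 0, 0, 0, 0.5], [0.001, 0.002, 0.04, 0, 0, 0, 0.5], [0.001, 0.002, 0.054, 0, 0, 0, 0.5], [0.001, 0.002, 0.06, 0, 0, 0, 0.5], [0.001, 0.002, 0.064, 0, 0, 0, 0.5], [0.001, 0.002, 0.065, 0, 0, 0, 0.5], [0.001, 0.002, 0.065, 0, 0, 0, 0.5], [0.001, 0.002, 0.065, 0, 0, 0, 0.7], [0.001, 0.002, 0.065, 0, 0, 0, 0.85], [0.001, 0.002, 0.065, 0, 0, 0, 0.9], [0.001, 0.002, 0.055, 0, 0, 0, 0.9], [0.001, 0.002, 0.03, 0, 0, 0, 0.9], [0.001, 0.002, 0, 0, 0, 0, 0.9], [0.001, 0.002, -0.04, 0, 0, 0, 1], [0.001, 0.002, -0.06, 0, 0, 0, 1], [0.001, 0.002, -0.065, 0, 0, 0, 1]]]'

```text
t: 6.33
eef_pos: [0.5683, 0.0353, 0.1487]
tool_rot: [0.002, 0.743, 0.67, 0.003]
contact_force: [1.3, 0.8, 0.9]
gripper_width: 0.998
grasp_force: 0.0
```

```bash
python3 plan.py .505 -.310 .10 -15
```

```text
t 6.33 p [0.5683 0.0353 0.1487] ydir -5.92 q [ 0.17  0.43 -0.43  1.87  0.23  0.88 -0.48] g 0.998 F [1.3 0.8 0.9]
[0.505, -0.31, 0.1, -15.0] shift [-0.3501 -0.0278  0.048 ] turn [ 0.09 -0.02  1.82]
```

Request:
servo_tool --motion '[[[-0.02, -0.002, 0, 0, 0, 0, 1], [-0.055, -0.004, 0, 0, 0, 0, 1], [-0.095, -0.008, 0, 0, 0, 0, 1], [-0.135, -0.011, 0, 0, 0, 0, 1], [-0.175, -0.014, 0, 0, 0, 0, 1], [-0.215, -0.017, 0, 0, 0, 0, 1], [-0.255, -0.02, 0.01, 0, 0, 0, 1], [-0.295, -0.024, 0.02, 0, 0, 0, 1], [-0.325, -0.026, 0.03, 0, 0, 0, 1], [-0.34, -0.027, 0.04, 0, 0, 0, 1], [-0.348, -0.028, 0.046, 0, 0, 0, 1], [-0.35, -0.028, 0.048, 0, 0, 0, 1], [-0.35, -0.028, 0.048, 0, 0, 0, 1], [-0.35, -0.028, 0.048, 0, 0, 0, 1], [-0.35, -0.028, 0.048, 0, 0, 0, 1]]]'

```text
t: 7.58
eef_pos: [0.5029, -0.3084, 0.096]
tool_rot: [0.0, 0.742, 0.671, 0.001]
contact_force: [0.1, 0.4, 0.0]
gripper_width: 0.999
grasp_force: 0.0
```

```bash
python3 plan.py .505 -.310 .022 -6;  python3 - <<'E'
from m import *
k=mask(T,[95,40,185],[120,130,255],(260,150,298,195));s=mask(S,[95,60,140],[120,150,255],(225,180,275,220));show("bluedia",k,s)
k=mask(T,[100,60,120],[125,255,255],(255,150,298,195));sq("blue",T,k,.026)
E
```

```text
t 7.58 p [ 0.5029 -0.3084  0.096 ] ydir -5.74 q [ 0.7   0.52 -0.33  1.86  0.22  0.8   0.15] g 0.999 F [0.1 0.4 0. ]
[0.505, -0.31, 0.022, -6.0] shift [-0.0014  0.0022  0.074 ] turn [ 0.01 -0.01  0.05]
bluedia T [277.3 169.4] S [252.3 198. ] tri [0.5654 0.0314 0.0278] miss 0.0001
   blue rect z 0.026 [565.   30.8] [54.5 55.7] 84.2
```

Request:
servo_tool --motion '[[[-0.001, 0.002, 0.025, 0, 0, 0, 1], [-0.001, 0.002, 0.045, 0, 0, 0, 1], [-0.001, 0.002, 0.06, 0, 0, 0, 1], [-0.001, 0.002, 0.07, 0, 0, 0, 1], [-0.001, 0.002, 0.074, 0, 0, 0, 1], [-0.001, 0.002, 0.074, 0, 0, 0, 0.8], [-0.001, 0.002, 0.074, 0, 0, 0, 0.5], [-0.001, 0.002, 0.074, 0, 0, 0, 0.4], [-0.001, 0.002, 0.074, 0, 0, 0, 0.4], [-0.001, 0.002, 0.074, 0, 0, 0, 0.4], [-0.001, 0.002, 0.074, 0, 0, 0, 0.4]]]' --grip_force 35

```text
t: 8.6
eef_pos: [0.5044, -0.3122, 0.0226]
tool_rot: [0.001, 0.743, 0.67, 0.0]
contact_force: [-0.9, 1.1, 6.7]
gripper_width: 0.541
grasp_force: 35.7
```

Request:
servo_tool --motion '[[[0, 0, -0.01, 0, 0, 0, 0.4], [0, 0, -0.03, 0, 0, 0, 0.4], [0, 0, -0.06, 0, 0, 0, 0.4], [0, 0, -0.09, 0, 0, 0, 0.4], [0, 0, -0.11, 0, 0, 0, 0.4], [0, 0, -0.115, 0, 0, 0, 0.4], [0, 0, -0.115, 0, 0, 0, 0.4], [0, 0, -0.115, 0, 0, 0, 0.4]]]'

```text
t: 9.27
eef_pos: [0.5029, -0.3117, 0.1359]
tool_rot: [-0.0, 0.743, 0.67, -0.0]
contact_force: [-0.3, -0.8, -0.7]
gripper_width: 0.548
grasp_force: 36.2
```

```bash
python3 plan.py .657 .112 .11 -5.9
```

```text
t 9.27 p [ 0.5029 -0.3117  0.1359] ydir -5.94 q [ 0.71  0.47 -0.34  1.83  0.2   0.88  0.17] g 0.548 F [-0.3 -0.8 -0.7]
[0.657, 0.112, 0.11, -5.9] shift [0.4374 0.1095 0.0258] turn [-0.01 -0.   -0.01]
```

Request:
servo_tool --motion '[[[0.016, 0.004, 0, 0, 0, 0, 0.4], [0.048, 0.012, 0, 0, 0, 0, 0.4], [0.08, 0.02, 0, 0, 0, 0, 0.4], [0.115, 0.029, 0, 0, 0, 0, 0.4], [0.15, 0.038, 0, 0, 0, 0, 0.4], [0.185, 0.046, 0, 0, 0, 0, 0.4], [0.22, 0.055, 0, 0, 0, 0, 0.4], [0.255, 0.064, 0, 0, 0, 0, 0.4], [0.29, 0.073, 0, 0, 0, 0, 0.4], [0.325, 0.081, 0, 0, 0, 0, 0.4], [0.36, 0.09, 0.005, 0, 0, 0, 0.4], [0.39, 0.098, 0.01, 0, 0, 0, 0.4], [0.415, 0.104, 0.015, 0, 0, 0, 0.4], [0.43, 0.108, 0.02, 0, 0, 0, 0.4], [0.436, 0.109, 0.024, 0, 0, 0, 0.4], [0.437, 0.11, 0.026, 0, 0, 0, 0.4], [0.437, 0.11, 0.026, 0, 0, 0, 0.4], [0.437, 0.11, 0.026, 0, 0, 0, 0.4], [0.437, 0.11, 0.026, 0, 0, 0, 0.4]]]'

```text
t: 10.85
eef_pos: [0.6581, 0.1089, 0.1104]
tool_rot: [0.0, 0.744, 0.669, -0.0]
contact_force: [-0.3, 0.2, -1.5]
gripper_width: 0.545
grasp_force: 36.2
```

```bash
python3 plan.py .657 .112 .035 -5.9
```

```text
t 10.85 p [0.6581 0.1089 0.1104] ydir -6.09 q [ 0.01  0.62 -0.39  1.65  0.28  0.93 -0.58] g 0.545 F [-0.3  0.2 -1.5]
[0.657, 0.112, 0.035, -5.9] shift [ 0.003  -0.0014  0.0754] turn [ 0.    0.01 -0.04]
```

Request:
servo_tool --motion '[[[0.003, -0.001, 0.02, 0, 0, 0, 0.4], [0.003, -0.001, 0.04, 0, 0, 0, 0.4], [0.003, -0.001, 0.056, 0, 0, 0, 0.4], [0.003, -0.001, 0.066, 0, 0, 0, 0.4], [0.003, -0.001, 0.071, 0, 0, 0, 0.4], [0.003, -0.001, 0.074, 0, 0, 0, 0.4], [0.003, -0.001, 0.075, 0, 0, 0, 0.4], [0.003, -0.001, 0.075, 0, 0, 0, 0.4]]]'

```text
t: 11.52
eef_pos: [0.6579, 0.1145, 0.036]
tool_rot: [0.0, 0.743, 0.67, 0.0]
contact_force: [0.6, -1.1, -1.1]
gripper_width: 0.549
grasp_force: 36.2
```

Request:
servo_tool --motion '[[[0, 0, 0.001, 0, 0, 0, 0.4], [0, 0, 0.0015, 0, 0, 0, 0.4], [0, 0, 0.0015, 0, 0, 0, 0.4], [0, 0, 0.0015, 0, 0, 0, 0.6], [0, 0, 0.0015, 0, 0, 0, 0.75], [0, 0, 0.0015, 0, 0, 0, 0.85], [0, 0, 0.0015, 0, 0, 0, 0.85], [0, 0, -0.01, 0, 0, 0, 0.85], [0, 0, -0.03, 0, 0, 0, 0.9], [0, 0, -0.06, 0, 0, 0, 1], [0, 0, -0.09, 0, 0, 0, 1], [0, 0, -0.1, 0, 0, 0, 1], [0, 0, -0.1, 0, 0, 0, 1], [0, 0, -0.1, 0, 0, 0, 1]]]'

```text
t: 12.68
eef_pos: [0.6575, 0.1145, 0.136]
tool_rot: [0.0, 0.743, 0.67, 0.0]
contact_force: [0.5, 1.3, -0.4]
gripper_width: 1.005
grasp_force: 0.0
```

```bash
python3 plan.py .392 -.2905 .11 -25
```

```text
t 12.68 p [0.6575 0.1145 0.136 ] ydir -5.94 q [ 0.01  0.59 -0.4   1.64  0.27  0.97 -0.58] g 1.005 F [ 0.5  1.3 -0.4]
[0.392, -0.2905, 0.11, -25.0] shift [-0.4303 -0.2222  0.0256] turn [ 0.01 -0.    3.81]
```

Request:
servo_tool --motion '[[[-0.018, -0.009, 0, 0, 0, 0, 1], [-0.048, -0.025, 0, 0, 0, 0, 1], [-0.08, -0.041, 0, 0, 0, 0, 1], [-0.11, -0.057, 0, 0, 0, 0, 1], [-0.14, -0.072, 0, 0, 0, 0, 1], [-0.17, -0.088, 0, 0, 0, 0, 1], [-0.2, -0.103, 0, 0, 0, 0, 1], [-0.23, -0.119, 0, 0, 0, 0, 1], [-0.26, -0.134, 0, 0, 0, 0, 1], [-0.29, -0.15, 0, 0, 0, 0, 1], [-0.32, -0.165, 0.005, 0, 0, 0, 1], [-0.35, -0.181, 0.01, 0, 0, 0, 1], [-0.38, -0.196, 0.015, 0, 0, 0, 1], [-0.405, -0.209, 0.02, 0, 0, 0, 1], [-0.422, -0.218, 0.024, 0, 0, 0, 1], [-0.429, -0.222, 0.026, 0, 0, 0, 1], [-0.43, -0.222, 0.026, 0, 0, 0, 1], [-0.43, -0.222, 0.026, 0, 0, 0, 1], [-0.43, -0.222, 0.026, 0, 0, 0, 1]]]'

```text
t: 14.27
eef_pos: [0.3931, -0.2887, 0.1092]
tool_rot: [-0.0, 0.742, 0.67, 0.0]
contact_force: [-0.3, 0.4, -0.1]
gripper_width: 1.004
grasp_force: 0.0
```

```bash
python3 plan.py .392 -.2905 .022 -6;  python3 - <<'E'
from m import *
k=mask(T,[172,120,120],[12,255,255],(220,110,265,151));s=mask(S,[172,120,100],[12,255,255],(185,160,240,203));show("redjar",k,s);circ("redjar",k,.06)
E
```

```text
t 14.27 p [ 0.3931 -0.2887  0.1092] ydir -5.8 q [ 0.79  0.36 -0.33  2.09  0.17  0.72  0.24] g 1.004 F [-0.3  0.4 -0.1]
[0.392, -0.2905, 0.022, -6.0] shift [-0.002  -0.001   0.0872] turn [ 0.   -0.01  0.04]
redjar T [243.9 131. ] S [209.3 196.8] tri [0.6575 0.116  0.0601] miss 0.0018
   redjar T circle on z 0.06 [0.654  0.1182] r 0.0266 ell [656. 116.] [43.3 48.8]
```

Request:
servo_tool --motion '[[[-0.002, -0.001, 0.03, 0, 0, 0, 1], [-0.002, -0.001, 0.055, 0, 0, 0, 1], [-0.002, -0.001, 0.073, 0, 0, 0, 1], [-0.002, -0.001, 0.083, 0, 0, 0, 1], [-0.002, -0.001, 0.087, 0, 0, 0, 1], [-0.002, -0.001, 0.087, 0, 0, 0, 0.8], [-0.002, -0.001, 0.087, 0, 0, 0, 0.5], [-0.002, -0.001, 0.087, 0, 0, 0, 0.4], [-0.002, -0.001, 0.087, 0, 0, 0, 0.4], [-0.002, -0.001, 0.087, 0, 0, 0, 0.4], [-0.002, -0.001, 0.087, 0, 0, 0, 0.4]]]' --grip_force 35

```text
t: 15.28
eef_pos: [0.3918, -0.2925, 0.0236]
tool_rot: [0.001, 0.743, 0.67, 0.0]
contact_force: [-0.9, 1.4, 6.1]
gripper_width: 0.554
grasp_force: 35.4
```

Request:
servo_tool --motion '[[[0, 0, -0.01, 0, 0, 0, 0.4], [0, 0, -0.03, 0, 0, 0, 0.4], [0, 0, -0.06, 0, 0, 0, 0.4], [0, 0, -0.09, 0, 0, 0, 0.4], [0, 0, -0.11, 0, 0, 0, 0.4], [0, 0, -0.115, 0, 0, 0, 0.4], [0, 0, -0.115, 0, 0, 0, 0.4], [0, 0, -0.115, 0, 0, 0, 0.4]]]'

```text
t: 15.95
eef_pos: [0.3905, -0.2921, 0.1374]
tool_rot: [0.0, 0.743, 0.669, -0.0]
contact_force: [-0.3, 0.3, -1.0]
gripper_width: 0.546
grasp_force: 36.1
```

```bash
python3 plan.py .638 -.065 .11 -5.9
```

```text
t 15.95 p [ 0.3905 -0.2921  0.1374] ydir -5.95 q [ 0.81  0.32 -0.35  2.06  0.15  0.78  0.27] g 0.546 F [-0.3  0.3 -1. ]
[0.638, -0.065, 0.11, -5.9] shift [0.2515 0.2226 0.0273] turn [ 0.    0.   -0.01]
```

Request:
servo_tool --motion '[[[0.01, 0.009, 0, 0, 0, 0, 0.4], [0.03, 0.027, 0, 0, 0, 0, 0.4], [0.053, 0.047, 0, 0, 0, 0, 0.4], [0.076, 0.067, 0, 0, 0, 0, 0.4], [0.1, 0.088, 0, 0, 0, 0, 0.4], [0.124, 0.11, 0, 0, 0, 0, 0.4], [0.148, 0.131, 0, 0, 0, 0, 0.4], [0.172, 0.152, 0, 0, 0, 0, 0.4], [0.195, 0.173, 0.005, 0, 0, 0, 0.4], [0.217, 0.192, 0.01, 0, 0, 0, 0.4], [0.234, 0.207, 0.015, 0, 0, 0, 0.4], [0.246, 0.218, 0.02, 0, 0, 0, 0.4], [0.251, 0.222, 0.025, 0, 0, 0, 0.4], [0.252, 0.223, 0.027, 0, 0, 0, 0.4], [0.252, 0.223, 0.027, 0, 0, 0, 0.4], [0.252, 0.223, 0.027, 0, 0, 0, 0.4], [0.252, 0.223, 0.027, 0, 0, 0, 0.4]]]'

```text
t: 17.37
eef_pos: [0.638, -0.0663, 0.1105]
tool_rot: [0.0, 0.743, 0.669, -0.0]
contact_force: [-0.0, 0.4, -0.2]
gripper_width: 0.549
grasp_force: 36.2
```

```bash
python3 plan.py .638 -.065 .035 -5.9
```

```text
t 17.37 p [ 0.638  -0.0663  0.1105] ydir -6.05 q [ 0.27  0.58 -0.37  1.72  0.26  0.89 -0.31] g 0.549 F [-0.   0.4 -0.2]
[0.638, -0.065, 0.035, -5.9] shift [ 0.0014 -0.0001  0.0755] turn [-0.    0.01 -0.03]
```

Request:
servo_tool --motion '[[[0.001, 0, 0.02, 0, 0, 0, 0.4], [0.001, 0, 0.04, 0, 0, 0, 0.4], [0.001, 0, 0.056, 0, 0, 0, 0.4], [0.001, 0, 0.066, 0, 0, 0, 0.4], [0.001, 0, 0.071, 0, 0, 0, 0.4], [0.001, 0, 0.074, 0, 0, 0, 0.4], [0.001, 0, 0.076, 0, 0, 0, 0.4], [0.001, 0, 0.076, 0, 0, 0, 0.4], [0.001, 0, 0.076, 0, 0, 0, 0.4], [0.001, 0, 0.076, 0, 0, 0, 0.6], [0.001, 0, 0.076, 0, 0, 0, 0.75], [0.001, 0, 0.076, 0, 0, 0, 0.85], [0.001, 0, 0.076, 0, 0, 0, 0.85], [0.001, 0, 0.06, 0, 0, 0, 0.85], [0.001, 0, 0.04, 0, 0, 0, 0.9], [0.001, 0, 0.01, 0, 0, 0, 1], [0.001, 0, -0.02, 0, 0, 0, 1], [0.001, 0, -0.03, 0, 0, 0, 1], [0.001, 0, -0.03, 0, 0, 0, 1], [0.001, 0, -0.03, 0, 0, 0, 1]]]'

```text
t: 19.03
eef_pos: [0.6389, -0.0636, 0.1403]
tool_rot: [0.0, 0.743, 0.67, 0.0]
contact_force: [-0.5, -0.4, -0.9]
gripper_width: 0.999
grasp_force: 0.0
```

```bash
python3 plan.py .390 .298 .11 -6
```

```text
t 19.03 p [ 0.6389 -0.0636  0.1403] ydir -5.93 q [ 0.28  0.54 -0.38  1.7   0.24  0.94 -0.3 ] g 0.999 F [-0.5 -0.4 -0.9]
[0.39, 0.298, 0.11, -6.0] shift [ 0.3339 -0.2849  0.03  ] turn [0.01 0.   0.01]
```

Request:
servo_tool --motion '[[[0.012, -0.01, 0, 0, 0, 0, 1], [0.034, -0.029, 0, 0, 0, 0, 1], [0.058, -0.05, 0, 0, 0, 0, 1], [0.083, -0.071, 0, 0, 0, 0, 1], [0.108, -0.092, 0, 0, 0, 0, 1], [0.133, -0.114, 0, 0, 0, 0, 1], [0.158, -0.135, 0, 0, 0, 0, 1], [0.183, -0.156, 0, 0, 0, 0, 1], [0.208, -0.178, 0, 0, 0, 0, 1], [0.233, -0.199, 0, 0, 0, 0, 1], [0.258, -0.22, 0.005, 0, 0, 0, 1], [0.282, -0.241, 0.01, 0, 0, 0, 1], [0.305, -0.26, 0.015, 0, 0, 0, 1], [0.322, -0.275, 0.02, 0, 0, 0, 1], [0.331, -0.283, 0.025, 0, 0, 0, 1], [0.334, -0.285, 0.03, 0, 0, 0, 1], [0.334, -0.285, 0.03, 0, 0, 0, 1], [0.334, -0.285, 0.03, 0, 0, 0, 1], [0.334, -0.285, 0.03, 0, 0, 0, 1]]]'

```text
t: 20.62
eef_pos: [0.3903, 0.2969, 0.1099]
tool_rot: [0.0, 0.743, 0.669, -0.001]
contact_force: [-0.5, -0.1, 0.5]
gripper_width: 0.997
grasp_force: 0.0
```

```bash
python3 plan.py .390 .298 .018 -6;  python3 - <<'E'
from m import *
k=mask(T,[0,0,208],[180,40,255],(295,120,335,159));s=mask(S,[0,0,160],[180,75,255],(228,145,262,172));show("wj",k,s);circ("wj",k,.06)
cv2.imwrite("pics/p3.png",np.hstack([cv2.resize(c["img"][v:v+150,u:u+200],None,fx=2,fy=2) for c,u,v in((T,150,110),(S,170,150))])[:,:,::-1])
E
```

```text
t 20.62 p [0.3903 0.2969 0.1099] ydir -6.03 q [-0.34  0.39 -0.52  2.07  0.28  0.75 -1.14] g 0.997 F [-0.5 -0.1  0.5]
[0.39, 0.298, 0.018, -6.0] shift [ 0.0012 -0.0003  0.0919] turn [-0.    0.01 -0.01]
wj T [314.8 138.2] S [259.7 161.7] tri [ 0.6144 -0.0652  0.0839] miss 0.0365
   wj T circle on z 0.06 [ 0.6404 -0.0603] r 0.0255 ell [638.9 -62. ] [42.8 47.2]
```

View pics/p3.png

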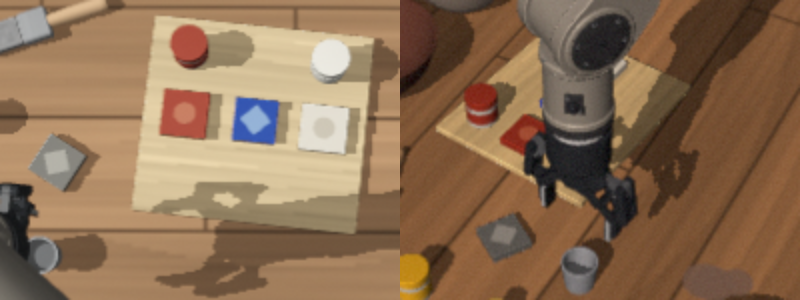

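The top view shows the red jar at (245,133) and the white jar at (315,140), standing behind their tiles. Blue is at (277,170), between the masters. The cup stands free below the gripper at side (460,285). Next I'll grasp the cup.

Request:
servo_tool --motion '[[[0.001, 0, 0.03, 0, 0, 0, 1], [0.001, 0, 0.055, 0, 0, 0, 1], [0.001, 0, 0.075, 0, 0, 0, 1], [0.001, 0, 0.086, 0, 0, 0, 1], [0.001, 0, 0.091, 0, 0, 0, 1], [0.001, 0, 0.091, 0, 0, 0, 0.8], [0.001, 0, 0.091, 0, 0, 0, 0.5], [0.001, 0, 0.091, 0, 0, 0, 0.4], [0.001, 0, 0.091, 0, 0, 0, 0.4], [0.001, 0, 0.091, 0, 0, 0, 0.4], [0.001, 0, 0.091, 0, 0, 0, 0.4]]]' --grip_force 30

```text
t: 21.63
eef_pos: [0.3907, 0.2998, 0.0206]
tool_rot: [0.0, 0.743, 0.67, 0.001]
contact_force: [-1.7, -0.8, 7.0]
gripper_width: 0.532
grasp_force: 30.1
```

Request:
servo_tool --motion '[[[0, 0, -0.01, 0, 0, 0, 0.4], [0, 0, -0.03, 0, 0, 0, 0.4], [0, 0, -0.06, 0, 0, 0, 0.4], [0, 0, -0.09, 0, 0, 0, 0.4], [0, 0, -0.11, 0, 0, 0, 0.4], [0, 0, -0.115, 0, 0, 0, 0.4], [0, 0, -0.115, 0, 0, 0, 0.4], [0, 0, -0.115, 0, 0, 0, 0.4]]]'

```text
t: 22.3
eef_pos: [0.3898, 0.2987, 0.1341]
tool_rot: [0.0, 0.743, 0.669, -0.0]
contact_force: [-0.4, -0.4, -0.8]
gripper_width: 0.532
grasp_force: 31.0
```

```bash
python3 plan.py .483 .041 .10 -5.9
```

```text
t 22.3 p [0.3898 0.2987 0.1341] ydir -5.95 q [-0.32  0.35 -0.54  2.05  0.25  0.8  -1.12] g 0.532 F [-0.4 -0.4 -0.8]
[0.483, 0.041, 0.1, -5.9] shift [-0.2466  0.1194  0.0343] turn [ 0.    0.   -0.01]
```

Request:
servo_tool --motion '[[[-0.01, 0.005, 0, 0, 0, 0, 0.4], [-0.032, 0.016, 0, 0, 0, 0, 0.4], [-0.058, 0.028, 0, 0, 0, 0, 0.4], [-0.085, 0.041, 0, 0, 0, 0, 0.4], [-0.112, 0.054, 0, 0, 0, 0, 0.4], [-0.14, 0.068, 0.005, 0, 0, 0, 0.4], [-0.168, 0.081, 0.01, 0, 0, 0, 0.4], [-0.195, 0.094, 0.015, 0, 0, 0, 0.4], [-0.218, 0.106, 0.02, 0, 0, 0, 0.4], [-0.235, 0.114, 0.025, 0, 0, 0, 0.4], [-0.244, 0.118, 0.03, 0, 0, 0, 0.4], [-0.247, 0.119, 0.034, 0, 0, 0, 0.4], [-0.247, 0.119, 0.034, 0, 0, 0, 0.4], [-0.247, 0.119, 0.034, 0, 0, 0, 0.4], [-0.247, 0.119, 0.034, 0, 0, 0, 0.4]]]'

```text
t: 23.55
eef_pos: [0.4824, 0.0428, 0.1003]
tool_rot: [-0.0, 0.742, 0.671, 0.0]
contact_force: [-0.6, -0.3, -0.8]
gripper_width: 0.534
grasp_force: 31.0
```

```bash
python3 plan.py .483 .041 .033 -5.9;  python3 - <<'E'
from h import *
S=cam("side");cv2.imwrite("pics/p4.png",cv2.resize(S["img"][140:260,180:340],None,fx=4,fy=4)[:,:,::-1])
E
```

```text
t 23.55 p [0.4824 0.0428 0.1003] ydir -5.78 q [ 0.15  0.38 -0.43  2.09  0.24  0.71 -0.54] g 0.534 F [-0.6 -0.3 -0.8]
[0.483, 0.041, 0.033, -5.9] shift [-0.0017  0.0008  0.0673] turn [-0.   -0.01  0.02]
```

View pics/p4.png

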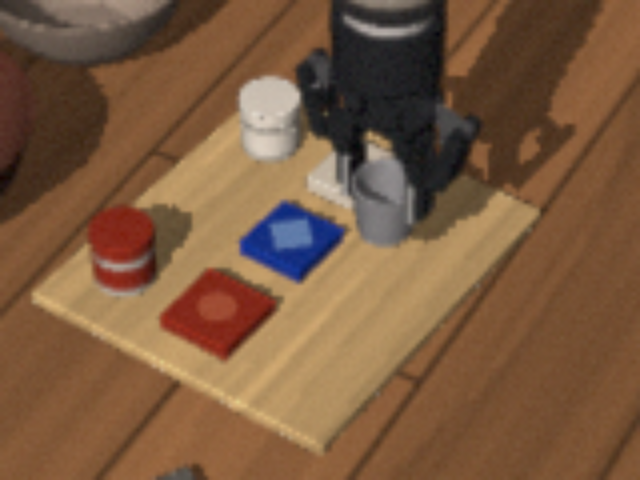

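The cup hangs upright in the fingers at crop (383,205). I'll lower it.

Request:
servo_tool --motion '[[[-0.001, 0.001, 0.02, 0, 0, 0, 0.4], [-0.001, 0.001, 0.04, 0, 0, 0, 0.4], [-0.001, 0.001, 0.053, 0, 0, 0, 0.4], [-0.001, 0.001, 0.06, 0, 0, 0, 0.4], [-0.001, 0.001, 0.065, 0, 0, 0, 0.4], [-0.001, 0.001, 0.068, 0, 0, 0, 0.4], [-0.001, 0.001, 0.068, 0, 0, 0, 0.4], [-0.001, 0.001, 0.068, 0, 0, 0, 0.4], [-0.001, 0.001, 0.068, 0, 0, 0, 0.6], [-0.001, 0.001, 0.068, 0, 0, 0, 0.75], [-0.001, 0.001, 0.068, 0, 0, 0, 0.85], [-0.001, 0.001, 0.068, 0, 0, 0, 0.85], [-0.001, 0.001, 0.055, 0, 0, 0, 0.85], [-0.001, 0.001, 0.035, 0, 0, 0, 0.85], [-0.001, 0.001, 0.005, 0, 0, 0, 0.85], [-0.001, 0.001, -0.02, 0, 0, 0, 0.7], [-0.001, 0.001, -0.04, 0, 0, 0, 0.6], [-0.001, 0.001, -0.04, 0, 0, 0, 0.6], [-0.001, 0.001, -0.04, 0, 0, 0, 0.6]]]'

```text
t: 25.18
eef_pos: [0.4845, 0.04, 0.1413]
tool_rot: [0.001, 0.743, 0.669, 0.001]
contact_force: [-0.0, -0.2, -0.7]
gripper_width: 0.599
grasp_force: 0.0
```

```bash
python3 plan.py .4445 .408 .13 -6;  python3 - <<'E'
from m import *
# weight: brass knob, brighter mask
h=T["hsv"][206:226,118:146]
print(h[6:14:2,::2].tolist())
E
```

```text
t 25.18 p [0.4845 0.04   0.1413] ydir -5.95 q [ 0.18  0.32 -0.46  2.06  0.2   0.8  -0.5 ] g 0.599 F [-0.  -0.2 -0.7]
[0.4445, 0.408, 0.13, -6.0] shift [ 0.3618 -0.078   0.0112] turn [ 0.03 -0.    0.01]
[[[15, 106, 186], [15, 104, 186], [17, 108, 193], [22, 115, 211], [22, 118, 208], [21, 116, 206], [21, 121, 192], [21, 113, 79], [60, 4, 65], [120, 4, 63], [105, 9, 57], [14, 86, 65], [14, 111, 124], [14, 114, 125]], [[15, 104, 189], [15, 106, 188], [21, 113, 210], [21, 117, 209], [22, 117, 207], [21, 117, 205], [22, 116, 207], [20, 131, 123], [20, 67, 69], [120, 4, 63], [105, 8, 63], [120, 15, 35], [14, 114, 127], [14, 115, 129]], [[15, 105, 185], [15, 104, 186], [21, 114, 211], [22, 117, 210], [21, 116, 209], [21, 115, 210], [22, 116, 209], [21, 134, 103], [19, 85, 72], [105, 8, 63], [113, 16, 64], [90, 7, 35], [14, 111, 117], [14, 113, 126]], [[15, 107, 181], [15, 106, 182], [19, 81, 158], [22, 114, 214], [22, 117, 210], [21, 116, 208], [21, 121, 186], [20, 126, 83], [20, 46, 66], [120, 8, 62], [110, 12, 65], [90, 8, 34], [14, 112, 121], [14, 112, 127]]]
```

Hue 18 and above separates the brass knob from the wood.

Run:
```python
from m import *
k=mask(T,[19,90,150],[26,255,255],(116,206,140,226));s=mask(S,[17,130,110],[26,255,255],(205,293,232,316));show("knob",k,s);circ("knob",k,.046)
k=mask(T,[0,0,100],[180,45,255],(255,180,290,225));circ("cup",k,.057)
P=plane(T,k,.057);print(P.min(0),P.max(0))
```

```text
knob T [126.5 215. ] S [217.1 304.8] tri [0.4448 0.4122 0.0406] miss 0.0005
   knob T circle on z 0.046 [0.4446 0.4104] r 0.0134 ell [444.6 410.4] [23.9 25.8]
   cup T circle on z 0.057 [0.4785 0.0441] r 0.0691 ell [482.5  41.2] [ 91.9 129. ]
[0.42358394 0.00184883] [0.53324619 0.08653959]
```

Request:
servo_tool --motion '[[[0.014, -0.003, 0, 0, 0, 0, 0.6], [0.04, -0.009, 0, 0, 0, 0, 0.6], [0.07, -0.015, 0, 0, 0, 0, 0.6], [0.1, -0.022, 0, 0, 0, 0, 0.6], [0.13, -0.028, 0, 0, 0, 0, 0.6], [0.16, -0.034, 0, 0, 0, 0, 0.6], [0.19, -0.041, 0, 0, 0, 0, 0.6], [0.22, -0.047, 0, 0, 0, 0, 0.6], [0.25, -0.054, 0, 0, 0, 0, 0.6], [0.28, -0.06, 0.005, 0, 0, 0, 0.6], [0.31, -0.067, 0.01, 0, 0, 0, 0.6], [0.335, -0.072, 0.015, 0, 0, 0, 0.6], [0.353, -0.076, 0.02, 0, 0, 0, 0.6], [0.362, -0.078, 0.025, 0, 0, 0, 0.6], [0.364, -0.078, 0.03, 0, 0, 0, 0.6], [0.364, -0.078, 0.03, 0, 0, 0, 0.6], [0.364, -0.078, 0.03, 0, 0, 0, 0.6], [0.364, -0.078, 0.03, 0, 0, 0, 0.6]]]'

```text
t: 26.88
eef_pos: [0.4445, 0.4084, 0.1102]
tool_rot: [0.001, 0.743, 0.669, -0.0]
contact_force: [-0.7, 0.5, -0.7]
gripper_width: 0.601
grasp_force: 0.0
```

```bash
python3 plan.py .4446 .410 .022 -6;  python3 - <<'E'
from h import *
S=cam("side");T=cam("top");f=lambda c,u,v:cv2.resize(c["img"][v:v+120,u:u+130],None,fx=3,fy=3,interpolation=cv2.INTER_CUBIC)
cv2.imwrite("pics/p5.png",np.hstack([f(S,155,230),f(T,215,110)])[:,:,::-1])
E
```

```text
t 26.88 p [0.4445 0.4084 0.1102] ydir -6.04 q [-0.47  0.55 -0.5   1.81  0.33  0.87 -1.23] g 0.601 F [-0.7  0.5 -0.7]
[0.4446, 0.41, 0.022, -6.0] shift [ 0.0017 -0.0001  0.0882] turn [ 0.    0.01 -0.01]
```

View pics/p5.png

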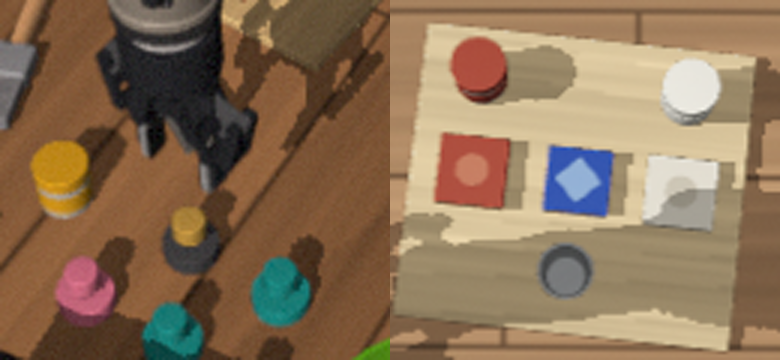

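The cup stands upright in front of blue at top (274,200). The fingers hang directly over the brass knob at side crop (190,225), with the turquoise and pink weights clear.

Request:
servo_tool --motion '[[[0.001, 0, 0.025, 0, 0, 0, 0.6], [0.001, 0, 0.05, 0, 0, 0, 0.6], [0.001, 0, 0.068, 0, 0, 0, 0.6], [0.001, 0, 0.079, 0, 0, 0, 0.6], [0.001, 0, 0.085, 0, 0, 0, 0.6], [0.001, 0, 0.088, 0, 0, 0, 0.6], [0.001, 0, 0.088, 0, 0, 0, 0.4], [0.001, 0, 0.088, 0, 0, 0, 0.2], [0.001, 0, 0.088, 0, 0, 0, 0.2], [0.001, 0, 0.088, 0, 0, 0, 0.2], [0.001, 0, 0.088, 0, 0, 0, 0.2], [0.001, 0, 0.088, 0, 0, 0, 0.2]]]' --grip_force 60

```text
t: 27.98
eef_pos: [0.4446, 0.4119, 0.0235]
tool_rot: [0.0, 0.743, 0.67, 0.001]
contact_force: [0.5, -0.8, 7.2]
gripper_width: 0.3
grasp_force: 59.6
```

Request:
servo_tool --motion '[[[0, 0, -0.01, 0, 0, 0, 0.2], [0, 0, -0.03, 0, 0, 0, 0.2], [0, 0, -0.06, 0, 0, 0, 0.2], [0, 0, -0.09, 0, 0, 0, 0.2], [0, 0, -0.11, 0, 0, 0, 0.2], [0, 0, -0.12, 0, 0, 0, 0.2], [0, 0, -0.12, 0, 0, 0, 0.2], [0, 0, -0.12, 0, 0, 0, 0.2]]]'

```text
t: 28.65
eef_pos: [0.4435, 0.4106, 0.1418]
tool_rot: [0.0, 0.743, 0.67, -0.0]
contact_force: [0.0, -1.1, -4.5]
gripper_width: 0.306
grasp_force: 59.5
```

```bash
python3 plan.py .565 .032 .12 -5.9
```

```text
t 28.65 p [0.4435 0.4106 0.1418] ydir -5.93 q [-0.46  0.51 -0.52  1.78  0.31  0.93 -1.21] g 0.306 F [ 0.  -1.1 -4.5]
[0.565, 0.032, 0.12, -5.9] shift [-0.364   0.1599  0.0221] turn [-0.    0.01 -0.01]
```

Request:
servo_tool --motion '[[[-0.014, 0.006, 0, 0, 0, 0, 0.2], [-0.04, 0.018, 0, 0, 0, 0, 0.2], [-0.068, 0.03, 0, 0, 0, 0, 0.2], [-0.096, 0.042, 0, 0, 0, 0, 0.2], [-0.124, 0.054, 0, 0, 0, 0, 0.2], [-0.152, 0.067, 0, 0, 0, 0, 0.2], [-0.18, 0.079, 0, 0, 0, 0, 0.2], [-0.208, 0.091, 0, 0, 0, 0, 0.2], [-0.236, 0.104, 0, 0, 0, 0, 0.2], [-0.264, 0.116, 0.005, 0, 0, 0, 0.2], [-0.292, 0.128, 0.01, 0, 0, 0, 0.2], [-0.318, 0.14, 0.015, 0, 0, 0, 0.2], [-0.34, 0.149, 0.018, 0, 0, 0, 0.2], [-0.355, 0.156, 0.02, 0, 0, 0, 0.2], [-0.362, 0.159, 0.022, 0, 0, 0, 0.2], [-0.364, 0.16, 0.022, 0, 0, 0, 0.2], [-0.364, 0.16, 0.022, 0, 0, 0, 0.2], [-0.364, 0.16, 0.022, 0, 0, 0, 0.2], [-0.364, 0.16, 0.022, 0, 0, 0, 0.2]]]'

```text
t: 30.23
eef_pos: [0.5649, 0.0345, 0.1203]
tool_rot: [-0.0, 0.742, 0.671, 0.0]
contact_force: [0.1, -0.2, -4.6]
gripper_width: 0.303
grasp_force: 59.5
```

```bash
python3 plan.py .565 .032 .049 -5.9
```

```text
t 30.23 p [0.5649 0.0345 0.1203] ydir -5.78 q [ 0.18  0.47 -0.44  1.89  0.26  0.84 -0.5 ] g 0.303 F [ 0.1 -0.2 -4.6]
[0.565, 0.032, 0.049, -5.9] shift [-0.0025  0.0003  0.0713] turn [-0.   -0.01  0.02]
```

Request:
servo_tool --motion '[[[-0.002, 0, 0.02, 0, 0, 0, 0.2], [-0.002, 0, 0.04, 0, 0, 0, 0.2], [-0.002, 0, 0.055, 0, 0, 0, 0.2], [-0.002, 0, 0.064, 0, 0, 0, 0.2], [-0.002, 0, 0.068, 0, 0, 0, 0.2], [-0.002, 0, 0.07, 0, 0, 0, 0.2], [-0.002, 0, 0.071, 0, 0, 0, 0.2], [-0.002, 0, 0.071, 0, 0, 0, 0.2], [-0.002, 0, 0.071, 0, 0, 0, 0.2]]]'

```text
t: 30.98
eef_pos: [0.5658, 0.0308, 0.0501]
tool_rot: [0.0, 0.743, 0.67, 0.001]
contact_force: [0.2, -0.2, -3.2]
gripper_width: 0.305
grasp_force: 59.5
```

Request:
servo_tool --motion '[[[0, 0, 0.001, 0, 0, 0, 0.2], [0, 0, 0.0015, 0, 0, 0, 0.2], [0, 0, 0.0015, 0, 0, 0, 0.2], [0, 0, 0.0015, 0, 0, 0, 0.35], [0, 0, 0.0015, 0, 0, 0, 0.5], [0, 0, 0.0015, 0, 0, 0, 0.6], [0, 0, 0.0015, 0, 0, 0, 0.6], [0, 0, -0.01, 0, 0, 0, 0.6], [0, 0, -0.03, 0, 0, 0, 0.6], [0, 0, -0.06, 0, 0, 0, 0.6], [0, 0, -0.09, 0, 0, 0, 0.6], [0, 0, -0.12, 0, 0, 0, 0.6], [-0.04, 0, -0.14, 0, 0, 0, 0.6], [-0.08, 0, -0.15, 0, 0, 0, 0.6], [-0.12, 0, -0.15, 0, 0, 0, 0.6], [-0.16, 0, -0.15, 0, 0, 0, 0.6], [-0.2, 0, -0.15, 0, 0, 0, 0.6], [-0.23, 0, -0.15, 0, 0, 0, 0.6], [-0.24, 0, -0.15, 0, 0, 0, 0.6], [-0.24, 0, -0.15, 0, 0, 0, 0.6]]]'

```text
t: 32.65
eef_pos: [0.5394, -0.212, 0.1998]
tool_rot: [0.001, 0.745, 0.667, -0.0]
contact_force: [0.2, -0.0, -0.0]
gripper_width: 0.601
grasp_force: 0.0
```

```bash
python3 plan.py;  python3 - <<'E'
from m import *
S2=S
f=lambda c,u,v:cv2.resize(c["img"][v:v+130,u:u+130],None,fx=3,fy=3,interpolation=cv2.INTER_CUBIC)
cv2.imwrite("pics/p6.png",np.hstack([f(S,185,140),f(T,215,110)])[:,:,::-1])
k=mask(T,[100,60,120],[125,255,255],(255,150,298,195));sq("blue",T,k,.026)
k=mask(T,[19,100,130],[26,255,255],(264,150,292,180));circ("knob?",k,.072)
k=mask(T,[0,0,20],[180,95,95],(262,155,294,184));circ("foot",k,.038)
k=mask(T,[0,0,208],[180,40,255],(295,120,335,159));circ("wj",k,.06)
k=mask(T,[172,120,120],[12,255,255],(220,110,265,151));circ("rj",k,.06)
k=mask(T,[0,0,20],[180,70,135],(261,187,289,213));circ("cup",k,.057)
k=mask(T,[0,0,20],[180,70,255],(160,175,196,208));sq("grey",T,k,.014)
k=mask(T,[20,120,150],[32,255,255],(112,155,145,182));circ("yel",k,.048)
E
```

```text
t 32.65 p [ 0.5394 -0.212   0.1998] ydir -6.28 q [ 0.57  0.38 -0.39  1.8   0.17  0.99  0.01] g 0.601 F [ 0.2 -0.  -0. ]
   blue rect z 0.026 [564.8  31. ] [54.2 55.3] 84.2
   knob? T circle on z 0.072 [0.5638 0.0302] r 0.0144 ell [564.7  30. ] [24.7 26.8]
   foot T circle on z 0.038 [0.5642 0.0276] r 0.0236 ell [565.9  28.4] [39.9 43.6]
   wj T circle on z 0.06 [ 0.6408 -0.06  ] r 0.0255 ell [639.  -61.9] [42.8 46.5]
   rj T circle on z 0.06 [0.6537 0.1167] r 0.0267 ell [656.  116.1] [43.5 48.7]
   cup T circle on z 0.057 [0.4831 0.0421] r 0.0207 ell [483.   42.6] [37.1 40.5]
   grey rect z 0.014 [511.  287.8] [56.6 55.9] 57.6
   yel T circle on z 0.048 [0.5661 0.4147] r 0.0255 ell [567.8 415. ] [45.4 46.7]
```

View pics/p6.png

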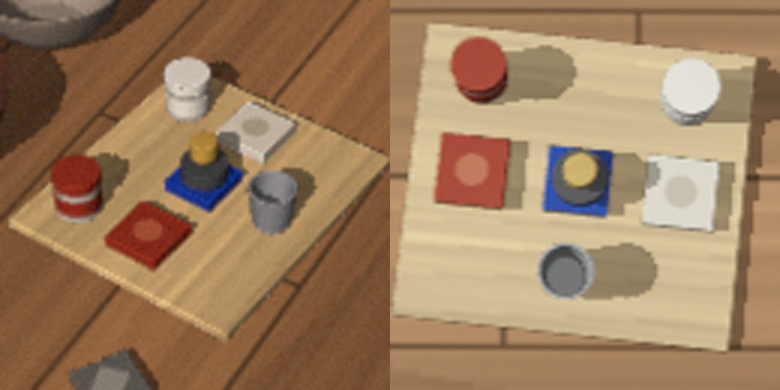

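Both views show everything upright and in its place. The weight is centred on the blue tile at top crop (580,175), the cup is at (567,270), and the grey tile and yellow jar have not moved. The robot is clear, so I'm handing in.

```bash
python3 -c "
from station import bot
print(bot.hand_in())"
```

```text
the job is handed in; nothing more can be done
None
```

The colour trial is set out and handed in at about 33 s of robot time; the last camera check put every piece within tolerance, but no verdict came back.

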